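Find the rocking corner of the weighing slab and shim it

ROBOT

A 6-joint arm with a two-finger parallel gripper is mounted at the origin on a cart in front of the work surface, level with it; the furniture and walls round the work are solid. World frame = base frame: x ahead of the robot, y to its left, z up, the work surface at z = 0. Lengths are in m, angles in rad, forces in N, time in s.
With the tool pointing down it reaches from about 0.35 to 1 m from the base axis. Payload 7.1 kg.
Tool frame: the origin (TCP) lies midway between the tips of the shut fingers; the grasp point (between the pads) lies 19 mm behind it; x points along the fingers, z is the direction in which the jaws open and shut, and the axes are right-handed (so a half turn about x gives the same grasp; the last joint's range is limited). The gripper opens to 85 mm and grips with 20 to 120 N. Pads are 22 mm wide; open, the fingers measure 114 mm over their backs; the gripper's body (76 mm by 85 mm) begins 54 mm behind the grasp point. The pads swing forward as they close: fully open they stand 13 mm farther back than shut.
Start: joints at [1.305, 0.423, 1.63, -0, 1.089, -0.019], TCP at [0.153, 0.606, 0.231] pointing down, gripper open.
Joint ranges: [-3, 3], [-0.9, 2.11], [0.09, 2.58], [-1.31, 4.45], [0.11, 2.69], [-2.54, 2.54]. Speed limits (rad/s): [2.39, 2.39, 3.01, 3.14, 3.14, 3.14].

INTERFACE

Orientations are given as [roll, pitch, yaw] about the fixed x, y, z axes, in that order (R = Rz(yaw) Ry(pitch) Rx(roll)).
In Python, from rig import env gives the robot as it stands.
- The arm moves only by the tool arm_command, never from a script. Its argument "series" is one flat list of numbers, 5 for each row, row after row: the shift along the tool's x, y, z in cm, then the turn about the tool's x in rad, then the gripper's target within -1 to 1 (fully open at 1, half-way at 0, shut at -1). A call has 1 to 10 rows; each row is the pose to reach, as a shift and turn from the pose commanded when the call began, along the tool's axes at that moment; what a row does not reach only later rows make up. A row lasts 1/10 s, in which the tool goes at most 50 mm and 8.59 degrees, less where a joint would pass 70% of its speed; a pose out of reach is approached as far as the arm can. A call with a gripper value outside its range is refused whole. The fingers move at their own pace and stop on an object; "grip_force" is the grip in N (left out, the last holds). Time passes only in rows, so rows that repeat a pose let the fingers close. It gives the time, the measured TCP pose, the force and the opening at its end, in the units of the state.
- env.get_obs(): the state, without advancing time (a new reading comes with each control period).
- env.camera(name): name is "side" or "top"; returns the picture (400x640x3 uint8, red, green, blue); there is no depth.
- env.camera_params(name): a dict with "intrinsics" (3x3 intrinsics, pixels), "world_to_cam" (4x4, takes a point from world to camera coordinates). Camera axes: x right, y up, looking along -z (the intrinsics and any distortion apply to the point x, -y, -z); pixel columns grow to the right and rows downward; lengths in m; the calibration is good to about 2 mm. A picture is of the moment at which its call begins. camera_params takes no time and is no camera call.
- env.hand_in(): hands the job in, once; it reports no verdict.
The state is a dict: "time_s": time; "joints": joint angles; "qd": joint speeds; "joint_torque": joint torques, N m; "position": TCP position; "tcp_rot": TCP orientation; "wrist_force": force on the tool from outside, world axes, zero at the start; "wrist_torque": the same for the moment, N m; "width": finger opening in m.
Only numpy, scipy, OpenCV 4.12 (cv2) and the standard library are available. Lean on these libraries where they do the work, as an engineer would, in place of code of your own. Each camera call takes 0.05 s, during which the arm holds its last target.

TASK

The stone weighing slab has to stand firm before the balance goes back on it, but one of its four corners rocks. Press the corners of the slab down with a fingertip until you find the one that gives, then press the thumb tab of that corner's shim down flat so that the slab stands level and solid. Only press: nothing is to be lifted. Leave the other three shims up, and do not push the slab, the weighing bottle on it or the things around it out of place.

Things in the scene. Friction and masses are not known exactly. Their poses are not given: they have to be found in the camera images.
- slab: Stone weighing slab, 160 mm (its x, away from the robot) by 220 mm (its y, to the left), 22 mm thick, about 2.2 kg, loose on four 18 mm steel feet on round black rubber pads. Origin at worktop height under its middle; its top is 46 mm above. One pad, any of the four, has gone soft but looks like the rest: about 4 N on that corner rocks it 4 mm down (0.04 rad); let go, it comes back level.
- corner_near_left (a point): near left corner: point on the slab's top right above that foot (slab frame x = -58, y = 90, z = 46 mm), the place to press when trying it. A firm corner does not give.
- corner_near_right (a point): near right corner: point on the slab's top right above that foot (slab frame x = -58, y = -90, z = 46 mm), the place to press when trying it. A firm corner does not give.
- corner_far_left (a point): far left corner: point on the slab's top right above that foot (slab frame x = 58, y = 90, z = 46 mm), the place to press when trying it. A firm corner does not give.
- corner_far_right (a point): far right corner: point on the slab's top right above that foot (slab frame x = 58, y = -90, z = 46 mm), the place to press when trying it. A firm corner does not give.
- shim_near_left (a joint): Shim of the near left corner: steel bell crank on a pin along slab x, 30 mm outward of that foot, 40 mm above the worktop; a thumb tab 22 mm wide and a short leg below. Rad: 0 to 0.04 at the start, tab raised 34 degrees; 0.6 tab flat; stop 0.65. Turns at 1 to 4 N, stays put; polished, with a nylon heel, so it slides easily. Flat, the leg reaches 4 mm below the feet: props the soft corner solid and level, jacks a firm one up.
- shim_near_right (a joint): Shim of the near right corner: steel bell crank on a pin along slab x, 30 mm outward of that foot, 40 mm above the worktop; a thumb tab 22 mm wide and a short leg below. Rad: 0 to 0.04 at the start, tab raised 34 degrees; 0.6 tab flat; stop 0.65. Turns at 1 to 4 N, stays put; polished, with a nylon heel, so it slides easily. Flat, the leg reaches 4 mm below the feet: props the soft corner solid and level, jacks a firm one up.
- shim_far_left (a joint): Shim of the far left corner: steel bell crank on a pin along slab x, 30 mm outward of that foot, 40 mm above the worktop; a thumb tab 22 mm wide and a short leg below. Rad: 0 to 0.04 at the start, tab raised 34 degrees; 0.6 tab flat; stop 0.65. Turns at 1 to 4 N, stays put; polished, with a nylon heel, so it slides easily. Flat, the leg reaches 4 mm below the feet: props the soft corner solid and level, jacks a firm one up.
- shim_far_right (a joint): Shim of the far right corner: steel bell crank on a pin along slab x, 30 mm outward of that foot, 40 mm above the worktop; a thumb tab 22 mm wide and a short leg below. Rad: 0 to 0.04 at the start, tab raised 34 degrees; 0.6 tab flat; stop 0.65. Turns at 1 to 4 N, stays put; polished, with a nylon heel, so it slides easily. Flat, the leg reaches 4 mm below the feet: props the soft corner solid and level, jacks a firm one up.
- tab_near_left (a point): Point on the upper face of the near left shim's thumb tab, 56 mm from the pin, 6 mm short of the tab's end; it moves with the tab, which swings outward (+y of the slab) and down. Raised: 43 mm outward of the pin, 76 mm above the worktop; flat: 56 mm outward, level with the slab's top (46 mm above the worktop).
- tab_near_right (a point): Point on the upper face of the near right shim's thumb tab, 56 mm from the pin, 6 mm short of the tab's end; it moves with the tab, which swings outward (-y of the slab) and down. Raised: 43 mm outward of the pin, 76 mm above the worktop; flat: 56 mm outward, level with the slab's top (46 mm above the worktop).
- tab_far_left (a point): Point on the upper face of the far left shim's thumb tab, 56 mm from the pin, 6 mm short of the tab's end; it moves with the tab, which swings outward (+y of the slab) and down. Raised: 43 mm outward of the pin, 76 mm above the worktop; flat: 56 mm outward, level with the slab's top (46 mm above the worktop).
- tab_far_right (a point): Point on the upper face of the far right shim's thumb tab, 56 mm from the pin, 6 mm short of the tab's end; it moves with the tab, which swings outward (-y of the slab) and down. Raised: 43 mm outward of the pin, 76 mm above the worktop; flat: 56 mm outward, level with the slab's top (46 mm above the worktop).
- weigh_bottle: Small glass weighing bottle with a knobbed stopper, 39 mm across, 65 mm tall, standing on the slab near its middle; origin at the centre of its underside. To be left alone.
- petri_1: Petri dish, 70 mm across, 16 mm high, on the worktop in front of the slab; origin at the centre of its underside. Bystander.
- stopper_3: Grey rubber stopper, 28 mm across, 30 mm high, on the worktop near the slab; origin at the centre of its underside. Bystander.
- beaker_11: Small glass beaker with yellow liquid, 59 x 66 x 72 mm, on the worktop to the right of the slab; origin at the centre of its underside. Bystander.
- tweezers: Steel tweezers, 130 mm long, lying on the worktop to the right of the slab; origin at the centre of the underside. Bystander.
- stopper_1: Small red rubber stopper, 24 mm across, 26 mm high, on the worktop behind the slab; origin at the centre of its underside. Bystander.

How it is judged:
By the outcome, as a careful person would: the job done as asked, in the order asked, and still so for the second after the job is handed in, with the robot touching nothing.
It also fails if it takes over 54 s, if anything falls off the work surface, if the arm or the gripper's body presses on something with over 40 N, if the wrist force passes 120 N, or if a joint passes its speed limit or range.

## Working session

There is one attempt and no reset: what is moved stays moved. The work goes in short steps, Python scripts to look and compute and a tool call to move; the robot and the scene stay as the last step left them, time stands still between calls to the robot, and variables do not carry over. Pictures are saved under pics/ and viewed, and the job is handed in when it is done.

Besides the shell and the picture viewer there is one more tool, called as name(argument=value, ...) on one line, values as JSON. arm_command: Moves the arm, as the interface text tells. Its arguments: {"type":"object","properties":{"series":{"type":"array","items":{"type":"number"}},"grip_force":{"type":"number"}},"required":["series"]}

```bash
ls; mkdir -p pics; python3 - <<'E'
from rig import env
import cv2, numpy as np
np.set_printoptions(precision=4,suppress=True)
for n in ("top","side"):
    im=env.camera(n); cv2.imwrite(f"pics/{n}0.png",im[:,:,::-1])
    p=env.camera_params(n); print(n,p)
o=env.get_obs(); print(o)
E
```

```text
pics
top {'intrinsics': array([[381.0606,   0.    , 321.944 ],
       [  0.    , 381.0606, 200.0323],
       [  0.    ,   0.    ,   1.    ]]), 'world_to_cam': array([[-0.027 , -0.9996, -0.0041, -0.0489],
       [ 0.9931, -0.0273,  0.1137, -0.5626],
       [-0.1137, -0.001 ,  0.9935, -1.0286],
       [ 0.    ,  0.    ,  0.    ,  1.    ]])}
side {'intrinsics': array([[438.928 ,   0.    , 316.1812],
       [  0.    , 438.928 , 198.3421],
       [  0.    ,   0.    ,   1.    ]]), 'world_to_cam': array([[-0.9999,  0.0084, -0.0148,  0.5419],
       [-0.017 , -0.4624,  0.8865, -0.0978],
       [ 0.0006,  0.8866,  0.4625, -1.1889],
       [ 0.    ,  0.    ,  0.    ,  1.    ]])}
{'time_s': 0.1, 'joints': array([ 1.305 ,  0.4238,  1.6306,  0.    ,  1.0886, -0.019 ]), 'qd': array([ 0.0002, -0.0021,  0.    , -0.0007,  0.0008,  0.    ]), 'joint_torque': array([  0.0003, -55.8427, -28.2444,   0.0001,   0.0031,  -0.    ]), 'position': array([0.1525, 0.6056, 0.2306]), 'tcp_rot': array([ 3.1063,  1.5694, -1.853 ]), 'wrist_force': array([ 0.4886, -0.1769, -0.5638]), 'wrist_torque': array([ 0.0152, -0.0021, -0.0066]), 'width': 0.08518160612709726}
```

View pics/top0.png

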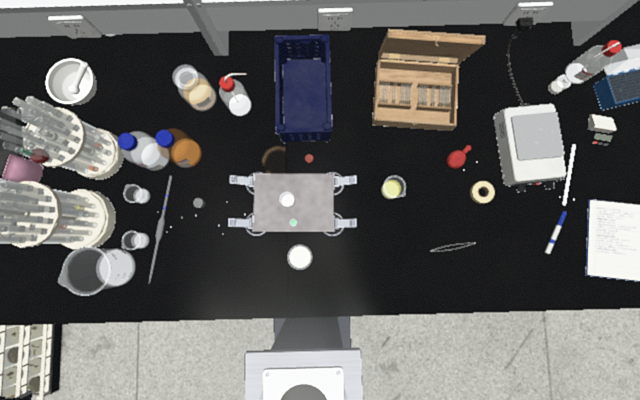

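View pics/side0.png

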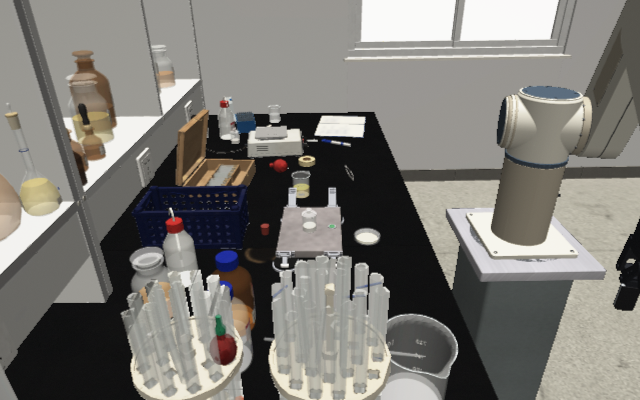

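The top view shows the slab at cols 253–335, rows 173–233, with raised tabs on its left and right ends. The bottle is near (287,199) and the petri dish at (300,257). Next I'll fit the slab outline.

```bash
cat > h.py <<'E'
from rig import env
import cv2, numpy as np
np.set_printoptions(precision=4,suppress=True)
def ray(n,uv):
    p=env.camera_params(n);K=p["intrinsics"];T=p["world_to_cam"];R=T[:3,:3];t=T[:3,3]
    d=np.linalg.inv(K)@np.array([uv[0],uv[1],1.]); d=R.T@(d*[1,-1,-1]); return -R.T@t,d
def onz(n,uv,z):
    c,d=ray(n,uv); return c+d*(z-c[2])/d[2]
def proj(n,P):
    p=env.camera_params(n);K=p["intrinsics"];T=p["world_to_cam"]
    q=T[:3,:3]@np.asarray(P,float)+T[:3,3]; q=K@(q*[1,-1,-1]); return q[:2]/q[2]
E
python3 - <<'E'
from h import *
im=cv2.imread("pics/top0.png")
cv2.imwrite("pics/top0z.png",cv2.resize(im[150:280,215:415],None,fx=4,fy=4,interpolation=cv2.INTER_CUBIC))
s=cv2.imread("pics/side0.png")
cv2.imwrite("pics/side0z.png",cv2.resize(s[170:290,230:390],None,fx=5,fy=5,interpolation=cv2.INTER_CUBIC))
hsv=cv2.cvtColor(im,cv2.COLOR_BGR2HSV)
print(im[210,270],im[205,320],im[180,300],im[205,252:258].tolist(),im[205,330:340].tolist())
m=((im.min(2)>70)).astype(np.uint8); m[:, :240]=0;m[:,350:]=0;m[:165]=0;m[240:]=0
m=cv2.morphologyEx(m,cv2.MORPH_OPEN,np.ones((15,15)))
c=max(cv2.findContours(m,0,2)[0],key=cv2.contourArea)
r=cv2.minAreaRect(c);print(r)
b=cv2.boxPoints(r)
W=np.array([onz("top",x,0.046) for x in b]);print(b,W)
print(np.linalg.norm(W-np.roll(W,1,0),axis=1),W.mean(0), proj("top",[.1525,.6056,.23]))
E
```

```text
[184 184 188] [179 179 184] [169 170 174] [[40, 38, 39], [113, 114, 117], [168, 167, 173], [185, 186, 190], [184, 184, 189], [182, 181, 186]] [[173, 174, 177], [171, 172, 176], [171, 171, 176], [123, 123, 127], [49, 47, 49], [36, 35, 35], [36, 37, 36], [43, 41, 43], [39, 39, 40], [40, 38, 38]]
((293.5, 201.99998474121094), (82.99998474121094, 57.99999237060547), -0.0)
[[252. 231.]
 [252. 173.]
 [335. 173.]
 [335. 231.]] [[ 0.4798  0.1284  0.046 ]
 [ 0.6401  0.1274  0.046 ]
 [ 0.6337 -0.1024  0.046 ]
 [ 0.4737 -0.0975  0.046 ]]
[0.226  0.1603 0.2299 0.1601] [0.5568 0.014  0.046 ] [ 14.8059 387.061 ]
```

```bash
sleep 0
```

```text
(no output)
```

View pics/top0z.png

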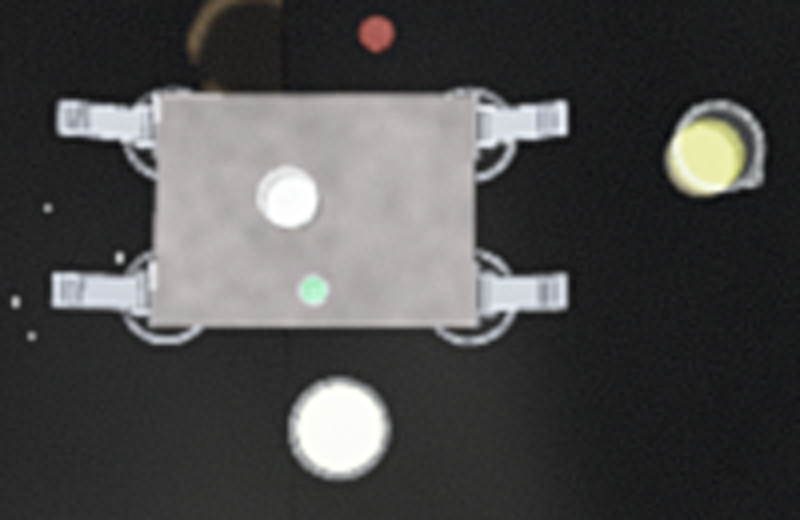

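View pics/side0z.png

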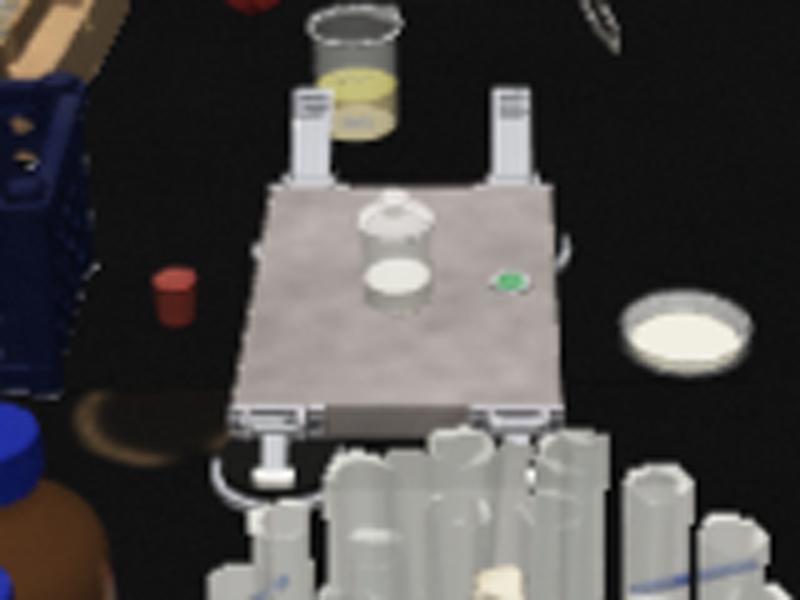

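```bash
cat > slab.py <<'E'
from h import *
def edges(im):
    g=im.mean(2).astype(float)
    def cross(prof):  # first crossing of 110 from inside outward
        i=np.argmax(prof<105); return i-1+(prof[i-1]-105)/(prof[i-1]-prof[i])
    L=[];R=[];T=[];B=[]
    for v in list(range(192,212)):
        L.append((270-cross(g[v,270:235:-1]),v)); R.append((315+cross(g[v,315:350]),v))
    for u in range(262,326):
        T.append((u,185-cross(g[185:155:-1,u]))); B.append((u,222+cross(g[222:245,u])))
    return L,R,T,B
def fit(im):
    out=[]
    for pts in edges(im):
        W=np.array([onz("top",p,.046)[:2] for p in pts],np.float32)
        out.append(cv2.fitLine(W,cv2.DIST_HUBER,0,.01,.01).ravel())
    return out
E
python3 - <<'E'
from slab import *
im=cv2.imread("pics/top0.png")
ls=fit(im)
for l in ls: print(l, np.degrees(np.arctan2(l[1],l[0])))
L,R,T,B=ls
def X(a,b):
    s=np.linalg.solve(np.array([[a[0],-b[0]],[a[1],-b[1]]]),b[2:]-a[2:]); return a[2:]+s[0]*a[:2]
C=[X(L,T),X(R,T),X(R,B),X(L,B)]; C=np.array(C); print(C,C.mean(0),np.linalg.norm(C-np.roll(C,1,0),axis=1))
for n,z in (("L",118),("R",0)): pass
# tabs ends zoom px -> world at z~.08
for zp in [(57,118),(568,117),(52,290),(568,291)]:
    print(onz("top",(zp[0]/4+215-.375,zp[1]/4+150-.375),.079))
print(onz("top",(300,257),.016))
E
```

```text
[ 0.9982 -0.0592  0.5537  0.1251] -3.3944333
[ 0.9996 -0.0293  0.5496 -0.0951] -1.6764791
[0.0305 0.9995 0.6369 0.0042] 88.252815
[0.028  0.9996 0.4757 0.0201] 88.39289
[[ 0.6404  0.12  ]
 [ 0.6338 -0.0975]
 [ 0.4725 -0.0928]
 [ 0.4787  0.1296]] [0.5564 0.0148] [0.162  0.2176 0.1614 0.2225]
[0.6189 0.1834 0.079 ]
[ 0.61   -0.1586  0.079 ]
[0.5037 0.1866 0.079 ]
[ 0.4938 -0.1542  0.079 ]
[0.4053 0.001  0.016 ]
```

```bash
cat > go.py <<'E'
from h import *
import sys
from scipy.spatial.transform import Rotation as Ro
C=np.array([.5564,.0147]);yaw=-.030
def W(x,y,z):
    c,s=np.cos(yaw),np.sin(yaw); return np.array([C[0]+c*x-s*y,C[1]+s*x+c*y,z])
def st():
    o=env.get_obs(); R=Ro.from_euler('xyz',o["tcp_rot"]).as_matrix(); return o,R
def slabxy(p):
    d=p[:2]-C; c,s=np.cos(yaw),np.sin(yaw); return np.array([c*d[0]+s*d[1],-s*d[0]+c*d[1]])*1000
def goto(x,y,z):
    o,R=st(); print("t",o["time_s"],"pos",o["position"],"slabxy mm",slabxy(o["position"]),"F",o["wrist_force"])
    print("shift cm",R.T@(W(x,y,z)-o["position"])*100)
    zj=R[:,2]; print("R",R.round(3).tolist(),"jaw angle to slab x",np.arctan2(zj[1],zj[0])-yaw)
if __name__=="__main__": goto(*map(float,sys.argv[1:]))
E
python3 go.py -.058 .090 .12
```

```text
t 0.1 pos [0.1525 0.6056 0.2306] slabxy mm [-421.4094  578.4999] F [ 0.4886 -0.1769 -0.5638]
shift cm [ 11.1158 -46.0003 -39.8718]
R [[-0.0, -0.97, 0.244], [-0.001, 0.244, 0.97], [-1.0, 0.0, -0.001]] jaw angle to slab x 1.3539559605191436
```

arm_command(series=[0,-3,-2.6,-0.02,-1,0,-6.5,-5.6,-0.04,-1,0,-10,-8.6,-0.06,-1,0,-13.5,-11.6,-0.08,-1,0,-17,-14.6,-0.1,-1,0,-20.5,-17.6,-0.12,-1,0,-24,-20.6,-0.15,-1,0,-27.5,-23.6,-0.18,-1,0,-31,-26.7,-0.2,-1,0,-34.5,-29.8,-0.217,-1])

```text
time_s: 1.1
position: [0.415, 0.231, 0.2313]
tcp_rot: [1.67, 1.571, -3.071]
wrist_force: [0.4, 0.8, -0.9]
width: -0.0002
```

```bash
python3 go.py -.058 .090 .10
```

```text
t 1.1 pos [0.415  0.231  0.2313] slabxy mm [-147.8016  212.0091] F [ 0.4394  0.8345 -0.8761]
shift cm [ 13.126   -8.9678 -12.2107]
R [[-0.0, -1.0, 0.029], [-0.0, 0.029, 1.0], [-1.0, 0.0, -0.0]] jaw angle to slab x 1.5719033718222952
```

arm_command(series=[0,-3,-4,0,-1,0,-6,-8,0,-1,2,-8.97,-12.2,0,-1,6.5,-8.97,-12.2,0,-1,11,-8.97,-12.2,0,-1,15,-8.97,-12.2,0,-1,17.1,-8.97,-12.2,0,-1,17.1,-8.97,-12.2,0,-1])

```text
time_s: 1.9
position: [0.4979, 0.1076, 0.0573]
tcp_rot: [1.793, 1.564, -2.949]
wrist_force: [0.2, 0.8, 0.6]
width: -0.0
```

```bash
python3 go.py -.058 .090 .046
```

```text
t 1.9 pos [0.4979 0.1076 0.0573] slabxy mm [-61.2803  91.065 ] F [0.1664 0.7787 0.6281]
shift cm [ 1.1278 -0.3354 -0.1048]
R [[-0.007, -1.0, 0.03], [-0.001, 0.03, 1.0], [-1.0, 0.007, -0.001]] jaw angle to slab x 1.5708143731317334
```

arm_command(series=[0.6,0,0,0,-1,1.0,0,0,0,-1,1.2,0,0,0,-1,1.2,0,0,0,-1,1.2,0,0,0,-1])

```text
time_s: 2.4
position: [0.5008, 0.1083, 0.049]
tcp_rot: [-1.33, 1.57, 0.211]
wrist_force: [0.2, 0.3, -0.1]
width: -0.0001
```

```bash
python3 go.py -.058 .090 .046
```

```text
t 2.4 pos [0.5008 0.1083 0.049 ] slabxy mm [-58.3484  91.8934] F [ 0.2499  0.3197 -0.1419]
shift cm [ 0.2977 -0.0345 -0.1894]
R [[0.001, -1.0, 0.03], [0.0, 0.03, 1.0], [-1.0, -0.001, 0.0]] jaw angle to slab x 1.5710375050834404
```

Free at 49 mm. I'll step down in 1 mm increments, watching force against depth.

arm_command(series=[0.1,0,0,0,-1,0.2,0,0,0,-1,0.3,0,0,0,-1,0.3,0,0,0,-1])

```text
time_s: 2.8
position: [0.5006, 0.1082, 0.046]
tcp_rot: [-1.291, 1.571, 0.25]
wrist_force: [-3.2, -0.8, 8.9]
width: 0.0004
```

arm_command(series=[0.1,0,0,0,-1,0.1,0,0,0,-1,0.1,0,0,0,-1])

```text
time_s: 3.1
position: [0.5006, 0.1082, 0.0459]
tcp_rot: [-1.322, 1.57, 0.219]
wrist_force: [-6.0, -0.8, 21.4]
width: -0.0006
```

Near left is firm: 21 N and no movement. Next is near right.

arm_command(series=[-1,0,0,0,-1,-4.5,0,0,0,-1,-8,0,0,0,-1,-8,0,-4.5,0,-1,-8,0,-9,0,-1,-8,0,-13.5,0,-1,-8,0,-18.1,0,-1,-5,0,-18.1,0,-1,-1.5,0,-18.1,0,-1,-1.2,0,-18.1,0,-1])

```text
time_s: 4.1
position: [0.4923, -0.0729, 0.0535]
tcp_rot: [1.431, 1.564, 2.971]
wrist_force: [-0.4, -0.8, 0.1]
width: 0.0
```

arm_command(series=[0.4,0,0,0,-1,0.8,0,0,0,-1,0.8,0,0,0,-1,0.8,0,0,0,-1])

```text
time_s: 4.5
position: [0.4957, -0.0726, 0.0492]
tcp_rot: [-1.707, 1.569, -0.165]
wrist_force: [0.6, -0.3, -0.4]
width: 0.0004
```

```bash
python3 go.py -.058 -.090 .046
```

```text
t 4.5 pos [ 0.4957 -0.0726  0.0492] slabxy mm [-58.0145 -89.033 ] F [ 0.6102 -0.2736 -0.3598]
shift cm [ 0.3247 -0.0009 -0.0966]
R [[0.002, -1.0, 0.029], [-0.0, 0.029, 1.0], [-1.0, -0.002, -0.0]] jaw angle to slab x 1.5715306195773486
```

arm_command(series=[0.1,0,0,0,-1,0.2,0,0,0,-1,0.3,0,0,0,-1,0.35,0,0,0,-1])

```text
time_s: 4.9
position: [0.4954, -0.0728, 0.0459]
tcp_rot: [-1.687, 1.57, -0.146]
wrist_force: [-5.2, 0.5, 21.0]
width: 0.0003
```

arm_command(series=[0.05,0,0,0,-1,0.1,0,0,0,-1,0.1,0,0,0,-1])

```text
time_s: 5.2
position: [0.4954, -0.0728, 0.0459]
tcp_rot: [-1.736, 1.57, -0.195]
wrist_force: [-6.3, 0.9, 27.7]
width: 0.0
```

Near right is firm too (28 N). Next is far right.

arm_command(series=[-1,0,0,0,-1,-4.5,0,0,0,-1,-7,0,0,0,-1,-7,-3.9,0,0,-1,-7,-7.8,0,0,-1,-7,-11.6,0,0,-1,-4.5,-11.6,-0.1,0,-1,-1.5,-11.6,-0.1,0,-1,-1.2,-11.6,-0.1,0,-1,-0.8,-11.6,-0.1,0,-1])

```text
time_s: 6.2
position: [0.6105, -0.0771, 0.0515]
tcp_rot: [1.471, 1.569, 3.012]
wrist_force: [-0.2, 0.1, 0.8]
width: 0.0
```

arm_command(series=[0.2,0,0,0,-1,0.3,0,0,0,-1,0.3,0,0,0,-1])

```text
time_s: 6.5
position: [0.6115, -0.0773, 0.0498]
tcp_rot: [-1.678, 1.569, -0.137]
wrist_force: [0.3, 0.3, 0.0]
width: 0.0002
```

```bash
python3 go.py .058 -.090 .046
```

```text
t 6.5 pos [ 0.6115 -0.0773  0.0498] slabxy mm [ 57.8374 -90.2623] F [0.2811 0.2718 0.0486]
shift cm [ 0.3782 -0.0157  0.0263]
R [[0.001, -1.0, 0.03], [-0.0, 0.03, 1.0], [-1.0, -0.001, -0.0]] jaw angle to slab x 1.570983573188167
```

arm_command(series=[0.1,0,0,0,-1,0.2,0,0,0,-1,0.3,0,0,0,-1,0.4,0,0,0,-1])

```text
time_s: 6.9
position: [0.6113, -0.0773, 0.045]
tcp_rot: [-1.894, 1.57, -0.353]
wrist_force: [-0.4, -0.5, 1.5]
width: -0.0001
```

arm_command(series=[0.05,0,0,0,-1,0.1,0,0,0,-1,0.1,0,0,0,-1])

```text
time_s: 7.2
position: [0.6115, -0.0774, 0.0441]
tcp_rot: [-1.831, 1.57, -0.29]
wrist_force: [1.0, -1.6, 3.1]
width: -0.0001
```

arm_command(series=[0.1,0,0,0,-1,0.2,0,0,0,-1,0.2,0,0,0,-1])

```text
time_s: 7.5
position: [0.6119, -0.0776, 0.0425]
tcp_rot: [-1.853, 1.569, -0.312]
wrist_force: [1.4, -2.8, 6.8]
width: 0.0001
```

Far right gives: 3.5 mm at about 7 N, where the other two did not move. I'll release it and go to its tab.

arm_command(series=[-0.3,0,0,0,-1,-0.8,0,0,0,-1,-4.5,0,0,0,-1,-8.5,0,0,0,-1,-8.5,0,-3.9,0,-1,-8.5,0,-7.8,0,-1,-8.5,0,-7.8,0,-1,-6,0,-7.8,0,-1,-5.2,0,-7.8,0,-1,-5.2,0,-7.8,0,-1])

```text
time_s: 8.5
position: [0.6068, -0.1541, 0.0919]
tcp_rot: [1.291, 1.566, 2.833]
wrist_force: [-0.2, -0.1, -0.8]
width: -0.0004
```

```bash
python3 go.py .058 -.168 .080; python3 - <<'E'
from h import *
im=env.camera("top");cv2.imwrite("pics/top1.png",cv2.resize(im[150:280,215:415,::-1],None,fx=4,fy=4,interpolation=cv2.INTER_CUBIC))
im=env.camera("side");cv2.imwrite("pics/side1.png",cv2.resize(im[120:290,230:390,::-1],None,fx=3.5,fy=3.5,interpolation=cv2.INTER_CUBIC))
E
```

```text
t 8.5 pos [ 0.6068 -0.1541  0.0919] slabxy mm [  55.4274 -167.177 ] F [-0.1979 -0.0662 -0.7833]
shift cm [ 1.1921 -0.2628 -0.084 ]
R [[-0.005, -1.0, 0.029], [0.001, 0.029, 1.0], [-1.0, 0.005, 0.001]] jaw angle to slab x 1.5713201597820596
```

View pics/top1.png

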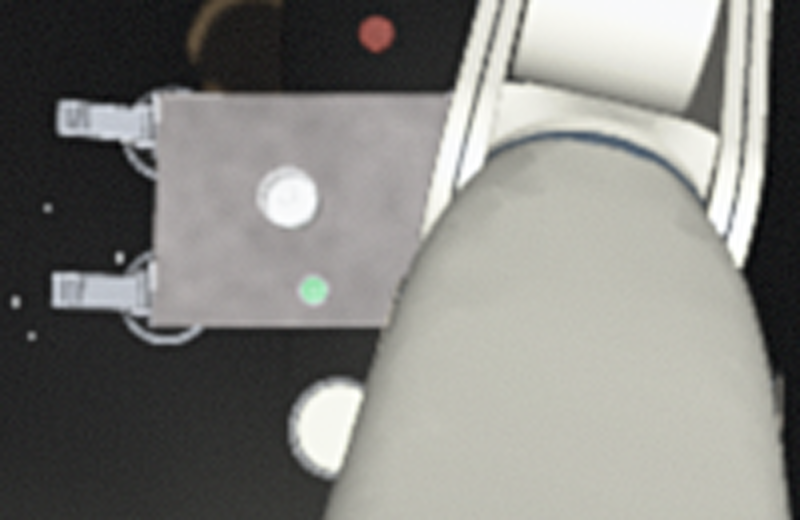

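View pics/side1.png

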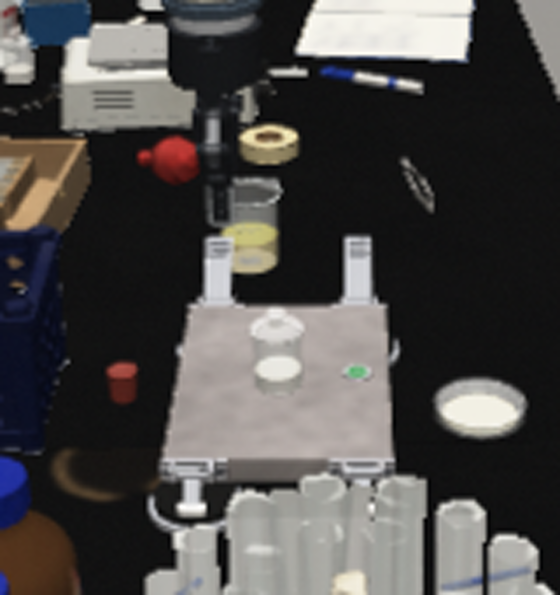

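The slab is unmoved. The fingertip, near (218,225) in the side crop, is right above the far right tab, so I'll press down slowly.

arm_command(series=[0.5,0,0,0,-1,0.9,0,0,0,-1,1.2,0,0,0,-1,1.5,0,0,0,-1,1.8,0,0,0,-1,2.1,0,0,0,-1,2.4,0,0,0,-1])

```text
time_s: 9.3
position: [0.6087, -0.1552, 0.0697]
tcp_rot: [-1.853, 1.571, -0.313]
wrist_force: [-0.3, 0.1, 0.0]
width: -0.0002
```

arm_command(series=[0.3,0,0,0,-1,0.6,0,0,0,-1,0.9,0,0,0,-1,1.2,0,0,0,-1,1.5,0,0,0,-1,1.5,0,0,0,-1])

```text
time_s: 9.9
position: [0.6083, -0.1551, 0.0543]
tcp_rot: [1.283, 1.57, 2.824]
wrist_force: [0.1, -0.1, -0.4]
width: -0.0004
```

```bash
python3 go.py .058 -.168 .046
```

```text
t 9.9 pos [ 0.6083 -0.1551  0.0543] slabxy mm [  56.9948 -168.1356] F [ 0.1109 -0.0906 -0.4327]
shift cm [ 0.8291 -0.1011  0.0134]
R [[-0.001, -1.0, 0.03], [0.0, 0.03, 1.0], [-1.0, 0.001, 0.0]] jaw angle to slab x 1.5709616500365875
```

No force is registering, so I'll check the picture.

```bash
python3 - <<'E'
from h import *
im=env.camera("side");cv2.imwrite("pics/side2.png",cv2.resize(im[150:270,250:370,::-1],None,fx=5,fy=5,interpolation=cv2.INTER_CUBIC))
E
```

```text
(no output)
```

View pics/side2.png

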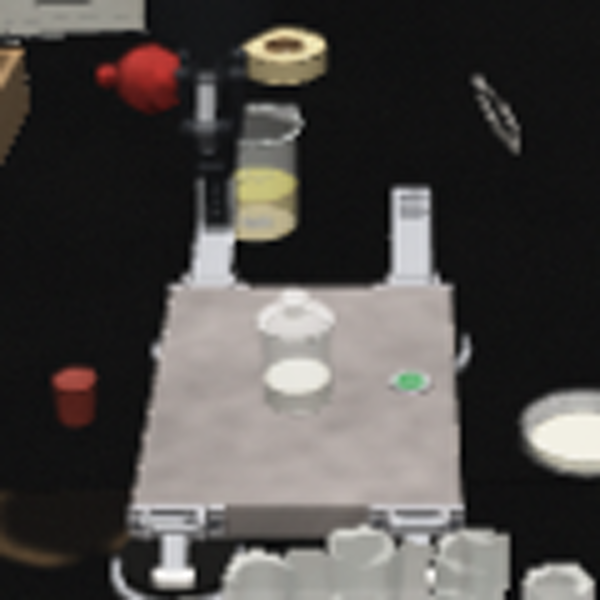

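```bash
python3 - <<'E'
from go import *
z=lambda p:((p[0]-250)*5+2,(p[1]-150)*5+2)
print("tcp",z(proj("side",env.get_obs()["position"])))
for y,h in((-.120,.04),(-.163,.076),(-.168,.080),(-.176,.046),(-.1535,.0543),(-.182,.046)):
    print(y,h,z(proj("side",W(.058,y,h))),z(proj("side",W(-.058,y,h))))
E
```

```text
tcp (np.float64(217.30589315640952), np.float64(223.74280460294895))
-0.12 0.04 (np.float64(210.99140553092366), np.float64(284.08540285043995)) (np.float64(412.36960332914106), np.float64(283.56016364043325))
-0.163 0.076 (np.float64(213.70537677453126), np.float64(195.0205248202087)) (np.float64(411.72282581006255), np.float64(194.29461651402517))
-0.168 0.08 (np.float64(214.0277052032037), np.float64(185.14135787480808)) (np.float64(411.64844111020426), np.float64(184.39372072404478))
-0.176 0.046 (np.float64(217.22504428941318), np.float64(230.3931239964049)) (np.float64(411.4082060361754), np.float64(229.76287206512976))
-0.1535 0.0543 (np.float64(214.05086342256095), np.float64(235.3496259996022)) (np.float64(411.8199746738234), np.float64(234.7193525072164))
-0.182 0.046 (np.float64(217.90841323829466), np.float64(225.82084515291012)) (np.float64(411.3073854357118), np.float64(225.18264233963347))
```

The tip is where expected and the visible tab looks foreshortened, so it is probably swinging down. I'll continue.

arm_command(series=[0.3,0,0,0,-1,0.5,0,0,0,-1,0.7,0,0,0,-1])

```text
time_s: 10.25
position: [0.6087, -0.1552, 0.0477]
tcp_rot: [-2.096, 1.571, -0.555]
wrist_force: [-0.0, -0.0, 1.1]
width: -0.0004
```

arm_command(series=[0.1,0,0,0,-1,0.1,0,0,0,-1,0.1,0,0,0,-1])

```text
time_s: 10.55
position: [0.6085, -0.1551, 0.0467]
tcp_rot: [1.215, 1.57, 2.756]
wrist_force: [-0.5, 0.2, -0.1]
width: 0.0001
```

arm_command(series=[0.1,0,0,0,-1,0.1,0,0,0,-1])

```text
time_s: 10.75
position: [0.6087, -0.1552, 0.0458]
tcp_rot: [-1.856, 1.571, -0.315]
wrist_force: [-0.4, -1.0, 0.5]
width: -0.0001
```

arm_command(series=[0.1,0,0,0,-1,0.1,0,0,0,-1])

```text
time_s: 10.95
position: [0.6087, -0.1552, 0.0448]
tcp_rot: [-2.276, 1.571, -0.735]
wrist_force: [-0.1, -1.0, 0.5]
width: 0.0
```

```bash
python3 - <<'E'
from h import *
im=env.camera("side");cv2.imwrite("pics/side3.png",cv2.resize(im[150:270,250:370,::-1],None,fx=5,fy=5,interpolation=cv2.INTER_CUBIC))
E
```

```text
(no output)
```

View pics/side3.png

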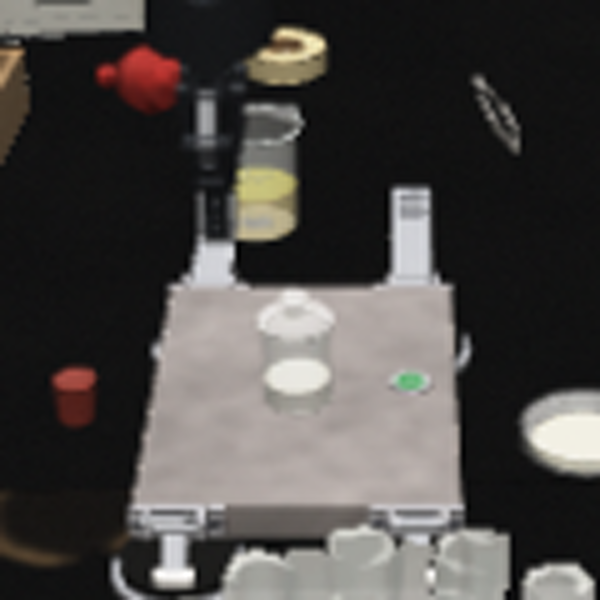

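arm_command(series=[0.1,0,0,0,-1,0.1,0,0,0,-1])

```text
time_s: 11.2
position: [0.6087, -0.1552, 0.0438]
tcp_rot: [-2.159, 1.571, -0.618]
wrist_force: [-0.3, -1.2, 0.3]
width: -0.0001
```

arm_command(series=[0.1,0,0,0,-1,0.1,0,0,0,-1])

```text
time_s: 11.4
position: [0.6087, -0.1552, 0.0431]
tcp_rot: [-2.044, 1.571, -0.503]
wrist_force: [-1.2, -0.1, 4.8]
width: -0.0
```

Solid at 43 mm with 4.8 N, which fits the stop. I'll lift off and look before pressing the corner again.

arm_command(series=[-0.3,0,0,0,-1,-1.5,0,0,0,-1,-5,0,0,0,-1,-9,0,0,0,-1,-13,0,0,0,-1,-13,0,0,0,-1])

```text
time_s: 12.0
position: [0.6123, -0.1561, 0.1798]
tcp_rot: [-1.804, 1.56, -0.263]
wrist_force: [0.4, -0.4, -0.6]
width: 0.0
```

```bash
python3 - <<'E'
from h import *
im=env.camera("side");cv2.imwrite("pics/side4.png",cv2.resize(im[150:270,250:370,::-1],None,fx=5,fy=5,interpolation=cv2.INTER_CUBIC))
E
```

```text
(no output)
```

View pics/side4.png

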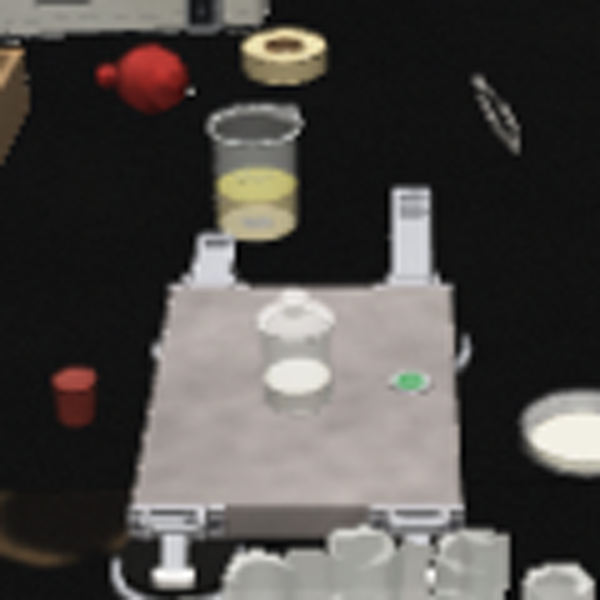

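The far right tab is down (its end is now at row 235, where the raised near right one is at 187). Now I'll test the corner again.

arm_command(series=[0,0,3.9,0,-1,0,0,7.8,0,-1,3,0,7.8,0,-1,7,0,7.8,0,-1,10.5,0,7.8,0,-1,11.5,0,7.8,0,-1,12.0,0,7.8,0,-1,12.0,0,7.8,0,-1])

```text
time_s: 12.85
position: [0.6111, -0.0773, 0.053]
tcp_rot: [1.628, 1.571, -3.114]
wrist_force: [0.3, -0.6, 0.5]
width: -0.0
```

```bash
python3 go.py .058 -.090 .046
```

```text
t 12.85 pos [ 0.6111 -0.0773  0.053 ] slabxy mm [ 57.4803 -90.3591] F [ 0.3108 -0.5657  0.525 ]
shift cm [ 0.7019 -0.052   0.0359]
R [[-0.0, -1.0, 0.03], [-0.0, 0.03, 1.0], [-1.0, 0.0, -0.0]] jaw angle to slab x 1.570808923977513
```

arm_command(series=[0.3,0,0,0,-1,0.4,0,0,0,-1,0.5,0,0,0,-1,0.6,0,0,0,-1,0.65,0,0,0,-1])

```text
time_s: 13.35
position: [0.6111, -0.0772, 0.0466]
tcp_rot: [-1.671, 1.57, -0.13]
wrist_force: [-1.2, -0.4, 0.5]
width: -0.0001
```

arm_command(series=[0.1,0,0,0,-1,0.1,0,0,0,-1])

```text
time_s: 13.55
position: [0.6111, -0.0772, 0.046]
tcp_rot: [-1.75, 1.57, -0.209]
wrist_force: [-2.0, 0.1, 5.7]
width: -0.0001
```

arm_command(series=[0.1,0,0,0,-1,0.1,0,0,0,-1])

```text
time_s: 13.75
position: [0.6112, -0.0773, 0.0457]
tcp_rot: [-1.863, 1.57, -0.322]
wrist_force: [-4.4, 1.3, 12.9]
width: 0.0
```

arm_command(series=[-0.3,0,0,0,-1,-1.2,0,0,0,-1,-4.5,0,0,0,-1,-8.5,0,0,0,-1,-12.5,0,0,0,-1,-12.5,0,-4.5,0,-1,-12.5,1,-9,0,-1,-12.5,4,-13,0,-1,-12.5,8,-16,0,-1,-12.5,12,-19,0,-1])

```text
time_s: 14.75
position: [0.484, -0.2648, 0.1696]
tcp_rot: [-2.242, 1.57, -0.701]
wrist_force: [-0.6, -0.5, -0.7]
width: 0.0002
```

arm_command(series=[0,2,-4,0,-1,0,4,-8,0,-1,0,6,-12,0,-1,0,6,-16,0,-1,0,6,-16,0,-1,0,6,-16,0,-1])

```text
time_s: 15.35
position: [0.4202, -0.4222, 0.1694]
tcp_rot: [-0.113, 1.571, 1.426]
wrist_force: [0.1, -0.8, -0.4]
width: 0.0003
```

```bash
python3 - <<'E'
from slab import *
im=env.camera("top")[:,:,::-1].copy()
for l in fit(im): print(l)
cv2.imwrite("pics/top5.png",cv2.resize(im[150:280,215:415],None,fx=4,fy=4,interpolation=cv2.INTER_CUBIC))
im=env.camera("side");cv2.imwrite("pics/side5.png",cv2.resize(im[150:270,250:370,::-1],None,fx=5,fy=5,interpolation=cv2.INTER_CUBIC))
E
```

```text
[ 0.9982 -0.0601  0.5537  0.125 ]
[ 0.9996 -0.0299  0.5496 -0.095 ]
[ 0.0248  0.9997  0.6362 -0.0041]
[0.0284 0.9996 0.4758 0.0201]
```

View pics/top5.png

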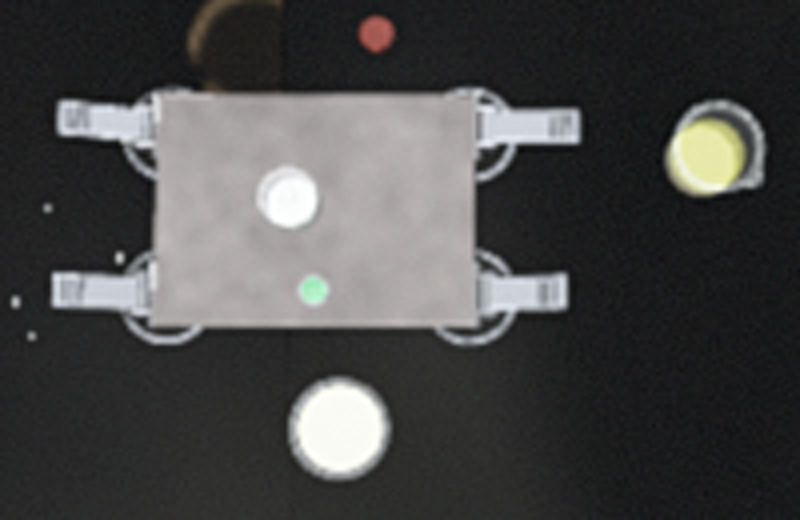

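View pics/side5.png

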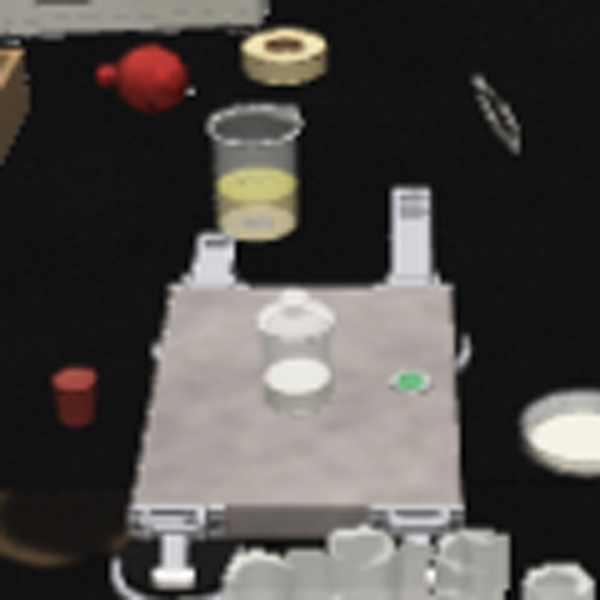

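Only the far right tab has moved: its end went from col 568 to col 580 in the top crop. The slab edges and the bottle, dish, beaker and stoppers look unchanged, and the corner held firm at about 13 N. I'll hand in.

```bash
python3 -c "
from rig import env
print(env.hand_in())"
```

```text
the job is handed in; nothing more can be done
None
```

The far right corner was the one that rocked. I pressed its shim flat, the slab now holds solid there, and the job is handed in at about 15.5 s.

- **Finding the corner:** Near left and near right stayed at 46 mm under 21 N and 28 N. Far right sank about 3.5 mm at 3–7 N. I stopped there, so I never pressed far left.
- **Pressing the shim:** I pressed the far right tab down until it came up solid at about 43 mm with 4.8 N, which is a little past flat and close to its stop. The force readings on the way down were mostly within noise, below the 1–4 N expected. I therefore checked the tab in the pictures, which show it down.
- **Last checks:** Pressed again, the far right corner held at about 45.8 mm under 13 N. The final pictures show the other three tabs still up. In them the bottle, petri dish, beaker, tweezers and red stopper look unmoved. Three of the slab's edges fit within about 0.2 mm of the start. The far edge's fitted line tilted about 0.3 degrees, less than 1 mm at most, which I put down to pixel noise. I did not check the grey stopper separately. The arm finished clear of everything.

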